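# Clear the paint bay and push the tube box home behind its spring catch

## Robot

A 6-joint arm with a two-finger parallel gripper is mounted at the origin on the work surface. World frame = base frame: x ahead of the robot, y to its left, z up, the work surface at z = 0. Lengths are in mm, angles in rad, forces in N, time in s.
With the tool pointing down it reaches from about 350 to 875 mm from the base axis. Payload 4.2 kg.
Tool frame: the origin (TCP) lies on the mounting face of the last link; the fingertips stand 173 mm ahead of it and the grasp point (between the pads) lies 155 mm ahead of it; z points along the fingers, y is the line along which they close (so a half turn about z gives the same grasp; the last joint's range is limited). The gripper opens to 85 mm and grips with 20 to 120 N. Pads are 22 mm wide; open, the fingers measure 114 mm over their backs; the gripper's body (76 mm by 85 mm) begins 54 mm behind the grasp point. The pads swing forward as they close: fully open they stand 13 mm farther back than shut.
Start: joints at [1.446, 0.385, 0.008, 0, -1.194, -0.259], TCP at [233.996, 579.522, 404.712] pointing down, gripper open.
Joint ranges: [-3.14, 3.14], [-1.21, 2.06], [-1.07, 1.41], [-3.16, 2.05], [-2.99, -0.16], [-3.1, 3.1]. Speed limits (rad/s): [2.79, 2.79, 3.14, 3.14, 3.14, 3.14].

## Interface

Orientations are given as a unit quaternion [x, y, z, w].
In Python, from bench import arm gives the robot as it stands. The module is installed in compiled form; this text tells all that it offers.
- The arm moves only by the tool move_arm, never from a script. Its arguments are lists of equal length, an entry for each row: "fingers": the finger opening in mm, from 0 to 85.4; "travel": the shift along the tool's x, y, z in mm, a list of three; "dr": the turn, a rotation vector about the tool's x, y, z in rad, a list of three. A call has 1 to 10 rows; each row is the pose to reach, as a shift and turn from the pose commanded when the call began, along the tool's axes at that moment; what a row does not reach only later rows make up. A row lasts 1/10 s, in which the tool goes at most 50 mm and 8.59 degrees, less where a joint would pass 70% of its speed; a pose out of reach is approached as far as the arm can. A call with a gripper value outside its range is refused whole. The fingers move at their own pace and stop on an object; the grip force is fixed at half the most. Time passes only in rows, so rows that repeat a pose let the fingers close. It gives the time, the measured TCP pose, the force, the opening and the grip force at its end, in the units of the state.
- arm.read_state(): the state, without advancing time (a new reading comes with each control period).
- arm.get_image(name): name is "side" or "top" or "wrist"; returns the picture (400x640x3 uint8, red, green, blue); there is no depth.
- arm.camera_model(name): a dict with "intrinsics" (3x3 intrinsics, pixels), "k1" (the pictures are not rectified: a ray, as slopes to the right and down, at radius r is drawn at 1 + k1 r^2 times it, then the intrinsics apply), "pose" (4x4, takes a point from camera to world coordinates). Camera axes: x right, y up, looking along -z (the intrinsics and any distortion apply to the point x, -y, -z); pixel columns grow to the right and rows downward; lengths in mm; the calibration is good to about 2 mm. A picture is of the moment at which its call begins: read the wrist's pose just before it. camera_model takes no time and is no camera call; for the wrist camera it gives the pose at the moment of the call.
- arm.job_done(): hands the job in; it is judged then, once.
The state is a dict: "clock": time; "joints": joint angles; "joint_vel": joint speeds; "joint_efforts": joint torques, N m; "position": TCP position; "ee_rot": TCP orientation; "contact_force": force on the tool from outside, world axes, zero at the start; "wrist_torque": the same for the moment, N m; "gripper_width": finger opening in mm; "grasp_force": force on a finger pad.
Only numpy, scipy, OpenCV 4.12 (cv2) and the standard library are available. Lean on these libraries where they do the work, as an engineer would, in place of code of your own. Each camera call takes 0.05 s, during which the arm holds its last target. There are 200 camera calls.

## Task

The yellow-and-red paint box belongs in the empty bay of the dark wooden rack, but a dried-up paint tube lies in there: first drop that tube in the waste crate. Then slide the box along the table into the bay, without lifting or ramming it, firmly all the way home until the brass spring catch snaps out behind it. Leave the other things on the table where they are.

Things in the scene. Friction and masses are not known exactly. Their poses are not given: they have to be found in the camera images.
- rack: Dark wooden rack fixed on the table: rails 35 mm high, 12 mm thick, no floor. Origin on the table, midway across the empty bay; +y points out of its open mouth. Bay 115 mm wide (x +-57.5), from the stop's face at y -75 to the rail ends at y 85 mm; the ends then flare to 143 mm wide at y 125. Beyond the +x rail a second bay holds a fixed box, 60 mm high, of blue and green tubes (to x 185).
- rack_stop (a point): Middle of the stop's inner face, at the closed end of the empty bay, 18 mm above the table.
- catch (a joint): Spring catch in the rack's -x rail: 0 = nose fully out (as at the start), grows to 0.011 m as it is pushed into the rail. A passing box pushes it in along its ramp (the push then feels some newtons heavier); it snaps out behind the box only when the box is within about 2 mm of the stop.
- catch_nose (a point): Tip of the brass catch nose, sticking 8 mm into the bay, 21 mm above the table; square face toward the stop at rack y 57.5 mm, ramp toward the mouth up to rack y 84. A brass knob rides with it above the rail, up to 60 mm above the table.
- box: Loose open plywood paint box full of yellow, orange and red tubes (fixed in it), about 0.6 kg: 110 mm wide (x), 130 long (y), 60 high, walls 7. Origin: centre of its underside. It starts askew before the bay's mouth, its y axis within 0.3 rad of the rack's y; fully home, its origin is at rack x about 0, y -10 mm.
- spent_tube: Dried-up, stiff aluminium paint tube with a red band and black cap, lying in the empty bay. 104 mm long along its x (cap at +x), body 30 mm wide (y) and 24 mm high, flat crimped end 34 mm wide. Origin on its underside under the middle of its length.
- crate: Waste crate of planks, fixed on the table, open at the top: 150 mm (its x) by 170 mm (its y) outside, 80 mm high, walls and floor 7 mm. Origin at the centre of its underside. A dead green-banded tube lies fixed in it along its -x wall.
- good_tube: Bystander: white paint tube with a blue band, same size as the spent tube, lying outside the rack along its -x rail. Origin under its middle.
- brush_jar: Bystander: glass jar of brushes, 68 mm across, about 170 mm tall with the brushes. Origin at the centre of its underside.
- turps: Bystander: dark metal can, 60 mm across, 130 mm tall. Origin at the centre of its underside.
- mug: Bystander: white mug, 80 mm across, 75 mm tall. Origin at the centre of its underside.
- palette_knife: Bystander: spatula-like palette knife, 190 mm long, lying along its x. Origin under its middle.
- ink_jar: Bystander: small amber jar with a black cap, 52 mm across, 59 mm tall. Origin at the centre of its underside.
There are look-alikes about, which are no part of the job. What is shaped like the spent_tube but green or pink is not meant.

How it is judged (in metres and radians):
On the way, in this order (a step that is already met when the one before it is completed fails the run):
1. the dried-up tube lies in the waste crate, let go (x of spent_tube in the frame of crate between -0.068 and 0.068 m and y of spent_tube in the frame of crate between -0.078 and 0.078 m and z of spent_tube in the frame of crate below 0.065 m and contact force between the fingers and spent_tube below 0.05 N and linear speed of spent_tube below 0.03 m/s), for 0.2 s.
2. the box is fully home in the bay and the catch has snapped out behind it (y of box in the frame of rack between -0.014 and -0.006 m and x of box in the frame of rack between -0.006 and 0.006 m and angle between the y axis of box and the y axis of rack, either way round below 0.05 rad and height (world z) of box below 0.004 m and angle between box's own z axis and vertical below 0.05 rad and value of joint catch below 0.002 m and linear speed of box below 0.01 m/s), for 0.2 s.
At the end, for the whole second after the job is handed in: The dried-up tube rests inside the crate, let go (middle below 65 mm). The box stands flat in the bay at rest: rack y of its origin -14 to -6 mm, within 6 mm of the middle and 0.05 rad of square, with the catch out behind it (joint below 2 mm) (all of step 1 and all of step 2); the robot touches nothing.
It fails at once if the box is lifted more than 20 mm or tipped more than 0.2 rad (height (world z) of box above 0.02 m or angle between box's own z axis and vertical above 0.2 rad).
It fails at once if the box is rammed: the robot presses on it with more than 50 N (contact force between any of the arm, the fingers and box above 50 N).
It fails at once if a bystander is moved more than 30 mm (distance of any of good_tube, brush_jar, turps, mug, palette_knife, ink_jar from where it was at the start of the episode above 0.03 m).
It also fails if it takes over 72 s, if anything falls off the work surface, if the arm or the gripper's body presses on something with over 40 N, if the wrist force passes 120 N, or if a joint passes its speed limit or range.

## Working session

There is one attempt and no reset: what is moved stays moved. The work goes in short steps, Python scripts to look and compute and a tool call to move; the robot and the scene stay as the last step left them, time stands still between calls to the robot, and variables do not carry over. Pictures are saved under pics/ and viewed, at most 10 in all, crops included, and the job is handed in when it is done.

Besides the shell and the picture viewer there is one more tool, called after "Call:" as name(argument=value, ...), one argument or row to a line, values as JSON. move_arm: Moves the arm, as the interface text tells. Its arguments: {"type":"object","properties":{"fingers":{"type":"array","items":{"type":"number"}},"travel":{"type":"array","items":{"type":"array","items":{"type":"number"}}},"dr":{"type":"array","items":{"type":"array","items":{"type":"number"}}}},"required":["fingers","travel","dr"]}

```bash
mkdir -p pics; cat > h.py <<'E'
import numpy as np, cv2
from bench import arm
from scipy.spatial.transform import Rotation as R
def ray(m,uv):
    K=np.array(m["intrinsics"],float);T=np.array(m["pose"],float)
    d=cv2.undistortPoints(np.array(uv,float).reshape(-1,1,2),K,np.array([m["k1"],0,0,0,0.])).reshape(-1,2)
    D=np.c_[d[:,0],-d[:,1],-np.ones(len(d))]@T[:3,:3].T
    return T[:3,3],D
def plane(m,uv,z):
    o,D=ray(m,uv); return o+D*((z-o[2])/D[:,2])[:,None]
def save(n,img): cv2.imwrite(f"pics/{n}.png",img[:,:,::-1])
E
python3 - <<'E'
from h import *
np.set_printoptions(precision=3,suppress=True)
for n in("top","side"):
    save(n+"0",arm.get_image(n)); m=arm.camera_model(n); print(n,m)
print(arm.read_state())
E
```

```text
top {'intrinsics': array([[368.572,   0.   , 321.172],
       [  0.   , 368.572, 199.548],
       [  0.   ,   0.   ,   1.   ]]), 'k1': -0.05476770016787248, 'pose': array([[  -0.025,    0.986,   -0.163,  298.818],
       [  -1.   ,   -0.022,    0.017,  -29.688],
       [   0.013,    0.164,    0.986, 1088.149],
       [   0.   ,    0.   ,    0.   ,    1.   ]])}
side {'intrinsics': array([[395.832,   0.   , 324.143],
       [  0.   , 395.832, 198.686],
       [  0.   ,   0.   ,   1.   ]]), 'k1': 0.015382621237697748, 'pose': array([[   0.735,    0.458,   -0.5  ,   -7.992],
       [  -0.678,    0.511,   -0.528, -570.93 ],
       [   0.014,    0.727,    0.686,  766.112],
       [   0.   ,    0.   ,    0.   ,    1.   ]])}
{'clock': 0.1, 'joints': array([ 1.446,  0.385,  0.007, -0.   , -1.194, -0.259]), 'joint_vel': array([-0.001, -0.002,  0.004,  0.   , -0.   , -0.   ]), 'joint_efforts': array([ -0.001, -39.332,  18.893,   4.198,  -0.003,   0.   ]), 'position': array([233.913, 579.386, 403.722]), 'ee_rot': array([ 0.982, -0.191, -0.   ,  0.001]), 'contact_force': array([-0.422,  0.021, -0.285]), 'wrist_torque': array([ 0.004,  0.021, -0.009]), 'grasp_force': 0.0, 'gripper_width': 86.01959115684625}
```

View pics/top0.png

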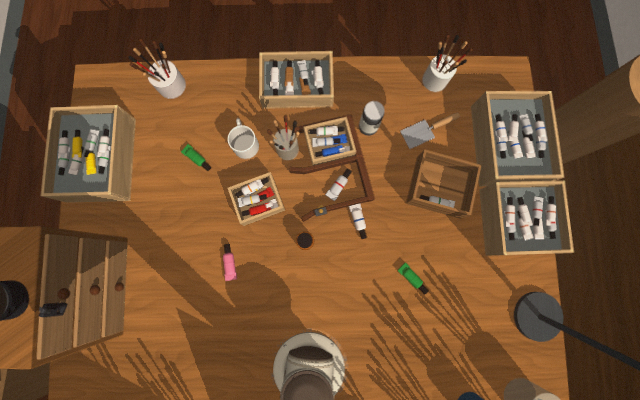

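View pics/side0.png

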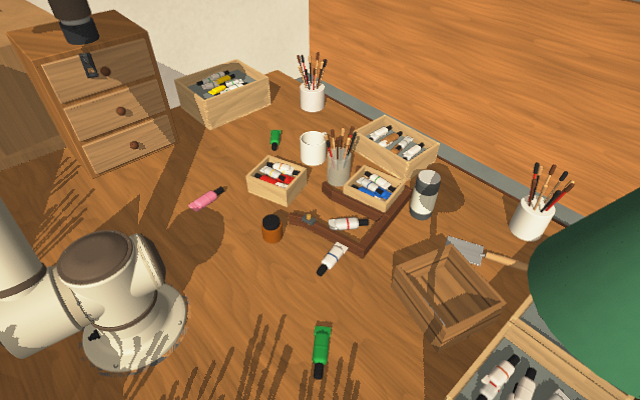

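The top view shows these items (pixel column, row):
- **Tube candidates:** a white tube with a red band and black cap inside the bay at (340,184), a blue-banded tube outside the rail at (358,220), green tubes at (195,157) and (411,278), and a pink one at (229,262). The crate also holds a dead tube at (437,201).
- **Choice:** the tube at (340,184), which matches the description.
- **Other parts:** the box with the red tubes is at (257,199), the rack mouth opens to the left, and the crate is at (445,183).

I'll check the choice in a close crop.

```bash
python3 - <<'E'
from h import *
a=cv2.imread("pics/top0.png")[135:245,220:390]; cv2.imwrite("pics/topc.png",cv2.resize(a,(800,518),interpolation=cv2.INTER_CUBIC))
a=cv2.imread("pics/side0.png")[140:290,240:440]; cv2.imwrite("pics/sidec.png",cv2.resize(a,(800,600),interpolation=cv2.INTER_CUBIC))
E
```

```text
(no output)
```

View pics/topc.png

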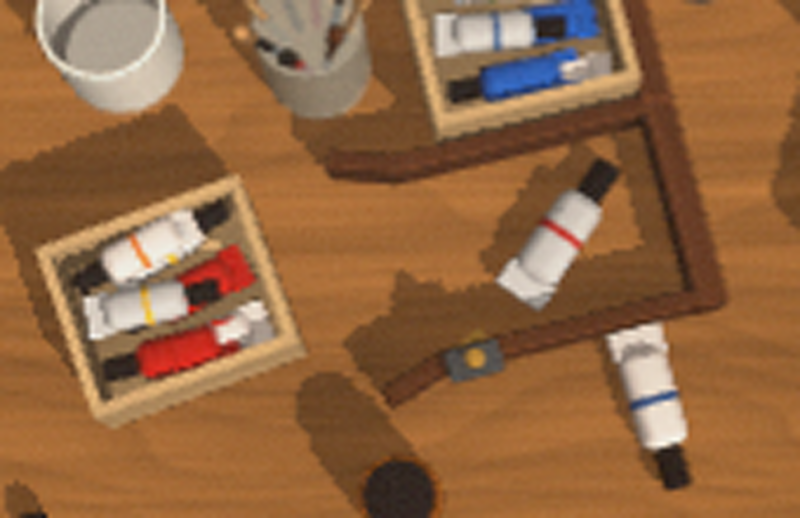

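View pics/sidec.png

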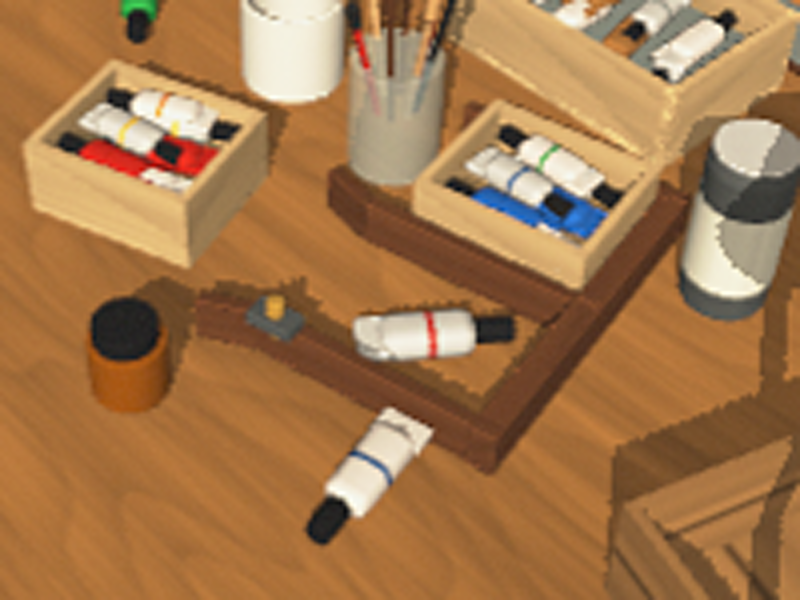

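The crop confirms the choice: a white tube with a red band and black cap, cap at crop (603,165) and crimped end at (522,298). The catch is at crop (475,358) in the lower (-x) rail, and the box's rim is clear. Next I'll cast rays.

```bash
python3 - <<'E'
from h import *
np.set_printoptions(precision=1,suppress=True)
m=arm.camera_model("top"); ms=arm.camera_model("side")
f=lambda P:(np.array(P,float)+.5)/[800/170,518/110]-.5+[220,135]
fs=lambda P:(np.array(P,float)+.5)/4-.5+[240,140]
S=dict(
 stop_in=(f([(640,122),(690,290)]),35,m), nxrail_in=(f([(690,292),(505,340)]),35,m), pxrail_in=(f([(640,122),(395,183)]),35,m), corner_out=(f([(725,302)]),35,m),
 s_corner_out=(fs([(490,435)]),35,ms),
 tube=(f([(605,168),(522,296),(563,233)]),12,m), stube=(fs([(508,328),(362,338),(432,335)]),12,ms),
 boxrim=(f([(38,247),(237,178),(304,352),(110,425)]),60,m), sbox=(fs([(28,147),(112,62),(268,112),(187,206)]),60,ms),
 knob=(f([(474,358)]),57,m),sknob=(fs([(275,298)]),60,ms),
 crate=([(424,151),(480,162),(472,215),(408,204)],80,m),
 scrate=([(392,272),(446,234),(507,301),(442,344)],80,ms),
 good=(f([(674,475),(632,330)]),12,m),ink=(f([(400,490)]),59,m),jar=(f([(318,85)]),60,m),bluebox=(f([(440,138),(638,82)]),60,m))
for k,(p,z,mm) in S.items():
    P=plane(mm,p,z)[:,:2]; print(k,P.tolist() and P.round(1).tolist(), P.mean(0), np.degrees(np.arctan2(*(P[1]-P[0])[::-1])).round(1) if len(P)>1 else "")
s=arm.read_state(); Rm=R.from_quat(s["ee_rot"]).as_matrix(); print(Rm)
E
```

```text
stop_in [[588.0, -152.3], [480.3, -178.9]] [ 534.1 -165.6] -166.1
nxrail_in [[479.0, -178.9], [451.7, -63.7]] [ 465.4 -121.3] 103.3
pxrail_in [[588.0, -152.3], [552.0, 2.0]] [570.  -75.1] 103.1
corner_out [[472.3, -200.3]] [ 472.3 -200.3] 
s_corner_out [[475.6, -194.9]] [ 475.6 -194.9] 
tube [[564.4, -131.4], [482.8, -76.0], [522.7, -103.1]] [ 523.3 -103.5] 145.8
stube [[565.4, -128.9], [488.0, -71.5], [523.8, -100.0]] [ 525.7 -100.1] 143.4
boxrim [[511.3, 217.8], [551.3, 97.3], [443.6, 57.4], [402.5, 173.1]] [477.2 136.4] -71.6
sbox [[408.4, 180.9], [509.4, 220.2], [556.7, 100.2], [452.0, 61.0]] [481.7 140.6] 21.3
knob [[438.1, -44.1]] [438.1 -44.1] 
sknob [[439.4, -42.2]] [439.4 -42.2] 
crate [[600.0, -344.6], [564.7, -505.3], [412.6, -467.3], [447.8, -288.3]] [ 506.3 -401.4] -102.4
scrate [[446.0, -304.6], [621.9, -318.7], [562.3, -503.7], [390.7, -469.5]] [ 505.2 -399.1] -4.6
good [[368.1, -167.1], [459.6, -144.5]] [ 413.8 -155.8] 13.9
ink [[360.2, 1.6]] [360.2   1.6] 
jar [[608.8, 47.5]] [608.8  47.5] 
bluebox [[573.6, -26.6], [606.5, -149.2]] [590.1 -87.9] -74.9
[[ 0.9 -0.4 -0. ]
 [-0.4 -0.9 -0. ]
 [ 0.   0.  -1. ]]
```

```bash
cat >> h.py <<'E'
def go(x,y,z,yaw):
    s=arm.read_state(); Rm=R.from_quat(s["ee_rot"]); p=s["position"]
    t=Rm.inv().apply(np.array([x,y,z])-p)
    tgt=R.from_matrix([[np.cos(yaw),np.sin(yaw),0],[np.sin(yaw),-np.cos(yaw),0],[0,0,-1]])
    print("travel",t.round(1).tolist(),"dr",(Rm.inv()*tgt).as_rotvec().round(3).tolist(),"at",p.round(1),"yaw",round(float(np.arctan2(Rm.as_matrix()[1,0],Rm.as_matrix()[0,0])),3),"clock",s["clock"],"F",s["contact_force"].round(1),"w",round(s["gripper_width"],1))
E
python3 - <<'E'
from h import *
m=arm.camera_model("top"); print(plane(m,[(243,137),(243,153)],[75]*1))
go(525,-102,330,-.614)
E
```

```text
[[653.83550677 172.90096305  75.        ]
 [606.14016204 172.2689921   75.        ]]
travel [525.1, 522.6, 74.8] dr [0.002, -0.0, 0.23] at [233.9 579.4 403.7] yaw -0.384 clock 0.1 F [-0.4  0.  -0.3] w 86.0
```

Call:
move_arm(
  fingers=[60,60,60,60,60,60,60,60,60,60],
  travel=[
    [525,522.6,40],
    [525,522.6,40],
    [525,522.6,40],
    [525,522.6,40],
    [525,522.6,40],
    [525,522.6,40],
    [525,522.6,40],
    [525,522.6,40],
    [525,522.6,40],
    [525,522.6,40],
  ],
  dr=[
    [0,0,0.23],
    [0,0,0.23],
    [0,0,0.23],
    [0,0,0.23],
    [0,0,0.23],
    [0,0,0.23],
    [0,0,0.23],
    [0,0,0.23],
    [0,0,0.23],
    [0,0,0.23],
  ],
)

```text
clock: 1.1
position: [430.3, 118.4, 377.7]
ee_rot: [0.953, -0.302, 0.0, -0.0]
contact_force: [0.7, 0.5, 0.3]
gripper_width: 60.2
grasp_force: 0.0
```

```bash
python3 -c "
from h import *
go(525,-102,370,-.614)"
```

```text
travel [204.3, 125.8, 7.7] dr [-0.0, 0.0, 0.001] at [430.3 118.4 377.7] yaw -0.613 clock 1.1 F [0.7 0.5 0.3] w 60.2
```

Call:
move_arm(
  fingers=[60,60,60,60,60,60,60,60,60],
  travel=[
    [204,126,8],
    [204,126,8],
    [204,126,8],
    [204,126,8],
    [204,126,8],
    [204,126,8],
    [204,126,8],
    [204,126,8],
    [204,126,8],
  ],
  dr=[
    [0,0,0],
    [0,0,0],
    [0,0,0],
    [0,0,0],
    [0,0,0],
    [0,0,0],
    [0,0,0],
    [0,0,0],
    [0,0,0],
  ],
)

```text
clock: 2.0
position: [524.0, -99.0, 369.9]
ee_rot: [0.954, -0.301, 0.0, -0.0]
contact_force: [0.1, 0.1, 0.3]
gripper_width: 59.9
grasp_force: 0.0
```

```bash
python3 -c "
from h import *
m=arm.camera_model('wrist'); print(m)
import pickle; pickle.dump(m,open('w1.pkl','wb'))
save('wrist1',arm.get_image('wrist'))
go(525,-102,178,-.614)"
```

```text
{'intrinsics': array([[335.18362354,   0.        , 312.91470034],
       [  0.        , 335.18362354, 198.08845673],
       [  0.        ,   0.        ,   1.        ]]), 'k1': -0.0590954104775446, 'pose': array([[-5.73965129e-01,  7.83519362e-01,  2.38036638e-01,
         5.85195527e+02],
       [-8.18878715e-01, -5.48719642e-01, -1.68357965e-01,
        -1.42013809e+02],
       [-1.29634646e-03, -2.91554737e-01,  9.56553268e-01,
         3.39230798e+02],
       [ 0.00000000e+00,  0.00000000e+00,  0.00000000e+00,
         1.00000000e+00]])}
travel [2.5, 2.0, 192.0] dr [-0.0, -0.0, 0.002] at [524.1 -98.9 370. ] yaw -0.612 clock 2.05 F [ 0.1  0.  -0. ] w 60.1
```

View pics/wrist1.png

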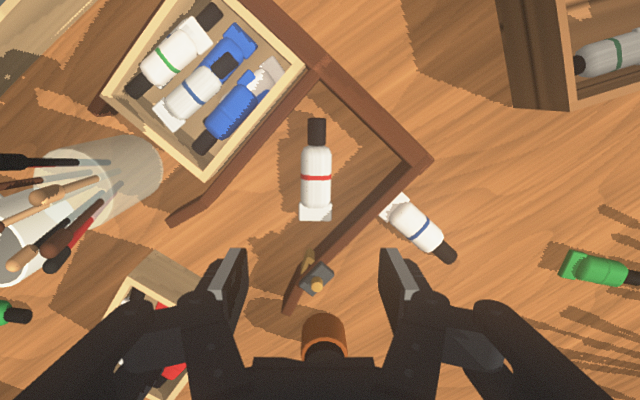

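The wrist view shows the tube lying along the tool's x axis, cap end at (317,119) and crimp end at (315,220). The stop's inner top corners are near (317,74) and (405,163).

```bash
python3 -c "
from h import *
import pickle; m=pickle.load(open('w1.pkl','rb'))
print(plane(m,[(317,119),(315,220),(316,177)],14).round(1)); print(plane(m,[(317,74),(405,163),(318,248)],35).round(1)); print(plane(m,[(317,286)],60))
print(plane(m,[(522,107),(498,0),(569,109)],80).round(1))
"
```

```text
[[ 566.3 -133.    14. ]
 [ 483.6  -72.9   14. ]
 [ 520.5  -99.9   14. ]]
[[ 598.7 -155.3   35. ]
 [ 488.4 -177.6   35. ]
 [ 464.1  -62.8   35. ]]
[[441.92491535 -45.89457971  60.        ]]
[[ 488.5 -269.6   80. ]
 [ 565.7 -288.4   80. ]
 [ 465.8 -301.    80. ]]
```

Call:
move_arm(
  fingers=[60,60,60,60,60,60,60],
  travel=[
    [3,3,50],
    [3,3,100],
    [3,3,140],
    [3,3,170],
    [3,3,185],
    [3,3,192],
    [3,3,192],
  ],
  dr=[
    [0,0,0.01],
    [0,0,0.01],
    [0,0,0.01],
    [0,0,0.01],
    [0,0,0.01],
    [0,0,0.01],
    [0,0,0.01],
  ],
)

```text
clock: 2.75
position: [525.1, -103.6, 177.4]
ee_rot: [0.952, -0.306, -0.001, 0.0]
contact_force: [0.1, -0.6, -0.1]
gripper_width: 60.1
grasp_force: 0.0
```

Call:
move_arm(
  fingers=[20,20,20,20,20,20],
  travel=[
    [0,0,0],
    [0,0,0],
    [0,0,0],
    [0,0,0],
    [0,0,0],
    [0,0,0],
  ],
  dr=[
    [0,0,0],
    [0,0,0],
    [0,0,0],
    [0,0,0],
    [0,0,0],
    [0,0,0],
  ],
)

```text
clock: 3.35
position: [525.7, -104.1, 179.3]
ee_rot: [0.952, -0.307, 0.001, -0.001]
contact_force: [-1.0, 1.5, 6.5]
gripper_width: 28.6
grasp_force: 60.3
```

```bash
python3 -c "
from h import *
go(518,-403,340,-1.815)"
```

```text
travel [168.6, 246.9, -160.7] dr [-0.003, -0.001, 1.192] at [ 525.7 -104.1  179.3] yaw -0.623 clock 3.35 F [-1.   1.5  6.5] w 28.6
```

Call:
move_arm(
  fingers=[20,20,20,20,20,20,20,20,20,20],
  travel=[
    [0,0,-40],
    [0,0,-80],
    [0,0,-120],
    [0,0,-160],
    [28,41,-160],
    [56,82,-160],
    [84,123,-160],
    [112,164,-160],
    [140,205,-160],
    [168,247,-160],
  ],
  dr=[
    [0,0,0],
    [0,0,0],
    [0,0,0],
    [0,0,0],
    [0,0,0.14],
    [0,0,0.28],
    [0,0,0.42],
    [0,0,0.56],
    [0,0,0.7],
    [0,0,0.84],
  ],
)

```text
clock: 4.35
position: [516.5, -404.3, 337.8]
ee_rot: [0.742, -0.671, -0.0, -0.0]
contact_force: [1.0, -0.8, -0.2]
gripper_width: 28.4
grasp_force: 59.5
```

```bash
python3 -c "
from h import *
go(518,-403,340,-1.815)
save('top1',arm.get_image('top'))"
```

```text
travel [-1.1, -1.6, -2.2] dr [-0.0, 0.0, 0.345] at [ 516.5 -404.3  337.8] yaw -1.47 clock 4.35 F [ 1.  -0.8 -0.2] w 28.4
```

Call:
move_arm(
  fingers=[20,20,20,20,20,20,20,20],
  travel=[
    [-1,-2,0],
    [-1,-2,0],
    [-1,-2,0],
    [-1,-2,45],
    [-1,-2,90],
    [-1,-2,120],
    [-1,-2,136],
    [-1,-2,136],
  ],
  dr=[
    [0,0,0.14],
    [0,0,0.28],
    [0,0,0.34],
    [0,0,0.34],
    [0,0,0.34],
    [0,0,0.34],
    [0,0,0.34],
    [0,0,0.34],
  ],
)

```text
clock: 5.2
position: [517.9, -400.6, 198.4]
ee_rot: [-0.62, 0.785, 0.003, -0.001]
contact_force: [0.0, 0.1, -0.3]
gripper_width: 28.8
grasp_force: 59.6
```

Call:
move_arm(
  fingers=[52,52,52,52,52,52,52,52,52],
  travel=[
    [0,0,0],
    [0,0,0],
    [0,0,0],
    [0,0,0],
    [0,0,-30],
    [0,0,-70],
    [0,0,-110],
    [0,0,-150],
    [0,0,-170],
  ],
  dr=[
    [0,0,0],
    [0,0,0],
    [0,0,0],
    [0,0,0],
    [0,0,0],
    [0,0,0],
    [0,0,0],
    [0,0,0],
    [0,0,0],
  ],
)

```text
clock: 6.1
position: [519.3, -401.4, 377.3]
ee_rot: [-0.62, 0.784, -0.004, 0.001]
contact_force: [0.4, -1.1, 0.3]
gripper_width: 52.3
grasp_force: 0.0
```

```bash
python3 - <<'E'
from h import *
save('side2',arm.get_image('side')); t=arm.get_image('top'); save('top2',t)
a=cv2.resize(t[100:250,200:400,::-1],(800,600),interpolation=cv2.INTER_CUBIC)
w=arm.get_image('wrist'); save('wrist2',w)
cv2.imwrite('pics/mix2.png',np.vstack([a[80:480],cv2.resize(w[:,:,::-1],(800,500))[:200]]))
go(560,150,370,.236)
E
```

```text
travel [-545.7, 87.4, 3.4] dr [-0.002, -0.005, -2.04] at [ 519.  -401.1  374.3] yaw -1.804 clock 6.25 F [-0.2  0.2 -0.3] w 52.0
```

View pics/mix2.png

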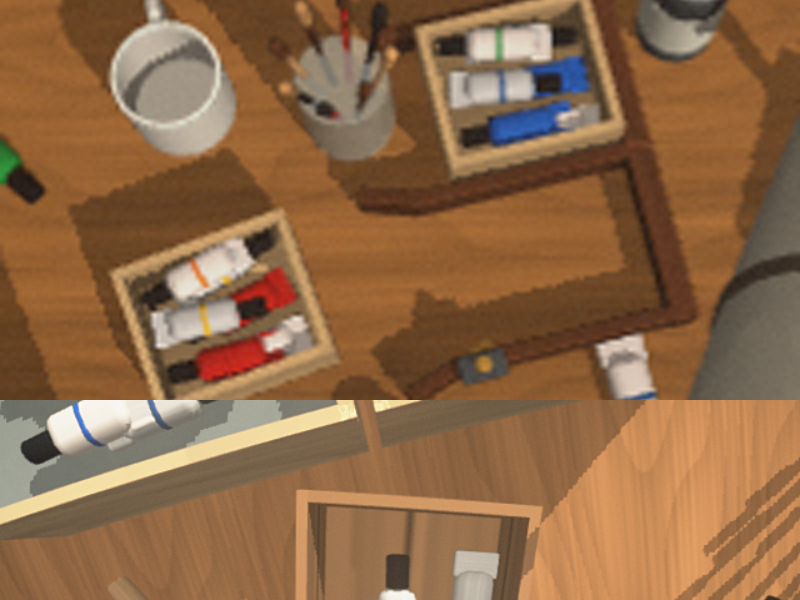

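The tube lies in the crate, seen in the wrist view with its black cap at mixed-picture (397,570), and the box and rack are untouched. I'll go to the box's +x side next.

Call:
move_arm(
  fingers=[85,85,85,85,85,85,85,85,85,85],
  travel=[
    [-546,87,0],
    [-546,87,0],
    [-546,87,0],
    [-546,87,0],
    [-546,87,0],
    [-546,87,0],
    [-546,87,0],
    [-546,87,0],
    [-546,87,0],
    [-546,87,0],
  ],
  dr=[
    [0,0,-2.04],
    [0,0,-2.04],
    [0,0,-2.04],
    [0,0,-2.04],
    [0,0,-2.04],
    [0,0,-2.04],
    [0,0,-2.04],
    [0,0,-2.04],
    [0,0,-2.04],
    [0,0,-2.04],
  ],
)

```text
clock: 7.25
position: [555.8, 99.4, 370.4]
ee_rot: [0.989, -0.148, -0.001, 0.001]
contact_force: [0.1, 0.3, 0.6]
gripper_width: 85.1
grasp_force: 0.0
```

```bash
python3 - <<'E'
from h import *
go(559.4,157,370,.236)
E
```

```text
travel [-13.5, -56.2, 0.3] dr [0.001, 0.003, -0.534] at [555.8  99.4 370.4] yaw -0.298 clock 7.25 F [0.1 0.3 0.6] w 85.1
```

Call:
move_arm(
  fingers=[85,85,85,85,85,85],
  travel=[
    [-14,-52,0],
    [-14,-52,0],
    [-14,-52,0],
    [-14,-52,0],
    [-14,-52,0],
    [-14,-52,0],
  ],
  dr=[
    [0,0,-0.53],
    [0,0,-0.53],
    [0,0,-0.53],
    [0,0,-0.53],
    [0,0,-0.53],
    [0,0,-0.53],
  ],
)

```text
clock: 7.85
position: [558.5, 151.1, 370.7]
ee_rot: [0.994, 0.112, -0.001, 0.0]
contact_force: [-0.9, -0.2, -0.0]
gripper_width: 85.1
grasp_force: 0.0
```

```bash
python3 - <<'E'
from h import *
go(559.4,157,200,.236)
import pickle; pickle.dump(arm.camera_model('wrist'),open('w3.pkl','wb'))
save('wrist3',arm.get_image('wrist'))
E
```

```text
travel [2.5, -5.6, 170.7] dr [0.0, 0.002, -0.012] at [558.5 151.1 370.7] yaw 0.224 clock 7.85 F [-0.9 -0.2 -0. ] w 85.1
```

View pics/wrist3.png

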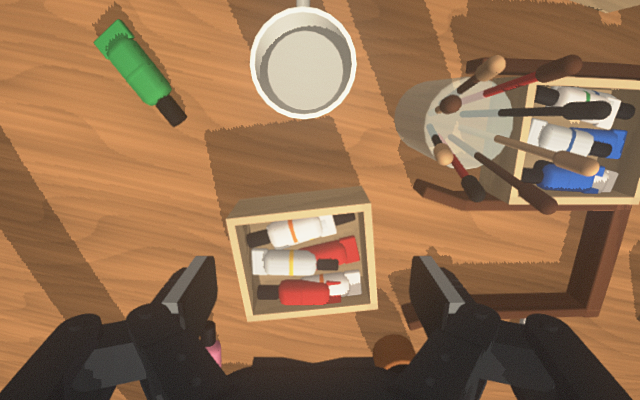

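The wrist view shows the box rim corners at (228,220), (371,204), (377,308) and (248,320). The mug at (303,63) and the jar's brushes are clear of the space on the box's +x side.

```bash
python3 - <<'E'
from h import *
import pickle; m=pickle.load(open('w3.pkl','rb'))
P=plane(m,[(228,220),(371,204),(377,308),(248,320)],60)[:,:2];c=P.mean(0)
y=(P[0]+P[3]-P[1]-P[2])/2; x=(P[0]+P[1]-P[2]-P[3])/2
print(P.round(1).tolist(),c,np.linalg.norm(y),np.linalg.norm(x),np.degrees(np.arctan2(y[1],y[0])),np.degrees(np.arctan2(x[1],x[0])))
print(plane(m,[(303,63)],75), plane(m,[(585,210),(568,294)],35).round(1))
E
```

```text
[[510.8, 217.8], [553.8, 97.3], [452.0, 62.0], [409.8, 182.9]] [481.59261938 139.97966748] 128.0315571964342 107.3322281723821 109.43695459255919 19.078516240716876
[[652.77451471 179.8367254   75.        ]] [[ 589.1 -122.6   35. ]
 [ 495.6 -149.6   35. ]]
```

Call:
move_arm(
  fingers=[70,70,70,70,70,70,70],
  travel=[
    [2,-5,45],
    [2,-5,90],
    [2,-5,130],
    [2,-5,160],
    [2,-5,175],
    [2,-5,180],
    [2,-5,180],
  ],
  dr=[
    [0,0,-0.012],
    [0,0,-0.012],
    [0,0,-0.012],
    [0,0,-0.012],
    [0,0,-0.012],
    [0,0,-0.012],
    [0,0,-0.012],
  ],
)

```text
clock: 8.6
position: [559.6, 156.4, 191.2]
ee_rot: [0.993, 0.118, -0.001, 0.0]
contact_force: [-0.0, 0.1, 0.2]
gripper_width: 69.9
grasp_force: 0.0
```

Call:
move_arm(
  fingers=[70,70,70,70,70,70,70,70,70,70],
  travel=[
    [-3,0,0],
    [-6,0,0],
    [-9,0,0],
    [-12,0,0],
    [-15,0,0],
    [-18,0,0],
    [-20,0,0],
    [-22,0,0],
    [-24,0,0],
    [-24,0,0],
  ],
  dr=[
    [0,0,0],
    [0,0,0],
    [0,0,0],
    [0,0,0],
    [0,0,0],
    [0,0,0],
    [0,0,0],
    [0,0,0],
    [0,0,0],
    [0,0,0],
  ],
)

```text
clock: 9.6
position: [536.2, 150.9, 191.9]
ee_rot: [0.993, 0.119, 0.0, -0.0]
contact_force: [4.2, -0.8, 2.7]
gripper_width: 69.9
grasp_force: 1.8
```

```bash
cat >> h.py <<'E'
def rk(P): return ((np.asarray(P)[...,:2]-[516.5,-92.7])@np.array([[.972,-.2334],[.2334,.972]])).round(1)
E
python3 - <<'E'
from h import *
go(0,0,0,.236); print(rk(arm.read_state()["position"]))
t=arm.get_image('top')
cv2.imwrite('pics/top4.png',cv2.resize(t[100:250,200:400,::-1],(800,600),interpolation=cv2.INTER_CUBIC))
E
```

```text
travel [-556.7, 20.2, 191.7] dr [-0.0, -0.0, 0.002] at [536.2 150.9 191.9] yaw 0.238 clock 9.6 F [ 4.2 -0.8  2.7] w 69.9
[ 76.  232.2]
```

View pics/top4.png

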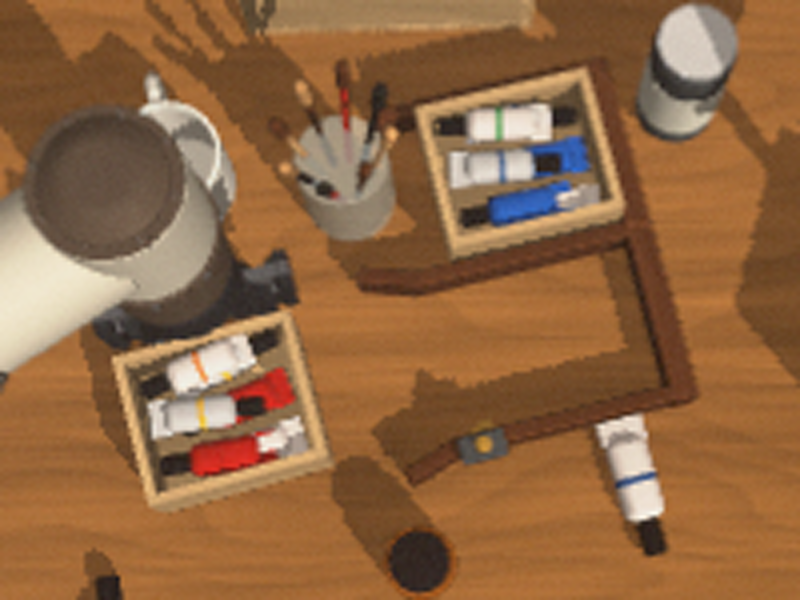

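The top crop shows the fingers against the box's +x side and the box nearly squared up. Its rim corners are at crop (112,357), (290,315), (330,465) and (155,508).

```bash
cat >> h.py <<'E'
def boxfit(P):
    P=np.asarray(P); c=P.mean(0); y=(P[0]+P[3]-P[1]-P[2])/2; x=(P[0]+P[1]-P[2]-P[3])/2
    print("box rack",c.round(1),"size",np.linalg.norm(x).round(1),np.linalg.norm(y).round(1),"yaw err",(-np.arctan2(y[0],y[1])).round(3),np.arctan2(x[1],x[0]).round(3))
E
python3 - <<'E'
from h import *
m=arm.camera_model("top"); f=lambda P:(np.array(P,float)+.5)/4-.5+[200,100]
boxfit(rk(plane(m,f([(112,357),(290,315),(330,465),(155,508)]),60)))
print("bay +x inner",rk(plane(m,f([(630,240),(420,296)]),35)).tolist(),"-x inner",rk(plane(m,f([(667,387),(510,428)]),35)).tolist(),"bluebox edge",rk(plane(m,f([(460,254),(622,217)]),60)).tolist())
print("knob",rk(plane(m,f([(484,443)]),60)).tolist())
E
```

```text
box rack [  4.9 237.6] size 112.3 127.6 yaw err -0.018 0.033
bay +x inner [[57.0, -79.7], [55.3, 80.9]] -x inner [[-56.0, -75.6], [-55.8, 42.5]] bluebox edge [[72.0, 46.1], [69.0, -74.3]]
knob [[-64.8, 64.7]]
```

Call:
move_arm(
  fingers=[70,70,70,70,70,70,70,70,70,70],
  travel=[
    [-2,0,0],
    [-4,0,0],
    [-5,0,0],
    [-5,0,0],
    [20,0,0],
    [40,0,0],
    [40,0,-45],
    [40,0,-90],
    [40,0,-135],
    [40,0,-150],
  ],
  dr=[
    [0,0,0],
    [0,0,0],
    [0,0,0],
    [0,0,0],
    [0,0,0],
    [0,0,0],
    [0,0,0],
    [0,0,0],
    [0,0,0],
    [0,0,0],
  ],
)

```text
clock: 10.65
position: [574.5, 160.1, 345.1]
ee_rot: [0.993, 0.119, 0.0, -0.0]
contact_force: [1.0, -0.9, 0.5]
gripper_width: 70.1
grasp_force: 0.0
```

```bash
python3 - <<'E'
from h import *
o=np.array([516.5,-92.7]);X=np.array([.972,.2334]);Y=np.array([-.2334,.972])
p=o+345*Y; print(p); go(*p,342,.236-np.pi/2)
E
```

```text
[435.977 242.64 ]
travel [-115.2, -112.8, 3.1] dr [-0.001, -0.0, 1.573] at [574.5 160.1 345.1] yaw 0.238 clock 10.65 F [ 1.  -0.9  0.5] w 70.1
```

Call:
move_arm(
  fingers=[45,45,45,45,45,45,45,45,45,45],
  travel=[
    [-115,-113,0],
    [-115,-113,0],
    [-115,-113,0],
    [-115,-113,0],
    [-115,-113,0],
    [-115,-113,0],
    [-115,-113,0],
    [-115,-113,0],
    [-115,-113,0],
    [-115,-113,0],
  ],
  dr=[
    [0,0,0.15],
    [0,0,0.3],
    [0,0,0.45],
    [0,0,0.6],
    [0,0,0.75],
    [0,0,0.9],
    [0,0,1.05],
    [0,0,1.2],
    [0,0,1.35],
    [0,0,1.5],
  ],
)

```text
clock: 11.65
position: [435.1, 241.8, 339.7]
ee_rot: [0.816, -0.579, -0.001, 0.004]
contact_force: [-0.1, -0.4, -0.0]
gripper_width: 45.0
grasp_force: 0.0
```

```bash
python3 - <<'E'
from h import *
go(435.9,242.6,188,.236-np.pi/2)
t=arm.get_image('top'); save('top5f',t)
import pickle; pickle.dump(arm.camera_model('wrist'),open('w5.pkl','wb'))
w=arm.get_image('wrist'); save('wrist5',w)
E
```

```text
travel [-0.8, -2.2, 151.7] dr [0.008, -0.002, 0.1] at [435.1 241.8 339.7] yaw -1.234 clock 11.65 F [-0.1 -0.4 -0. ] w 45.0
```

View pics/wrist5.png

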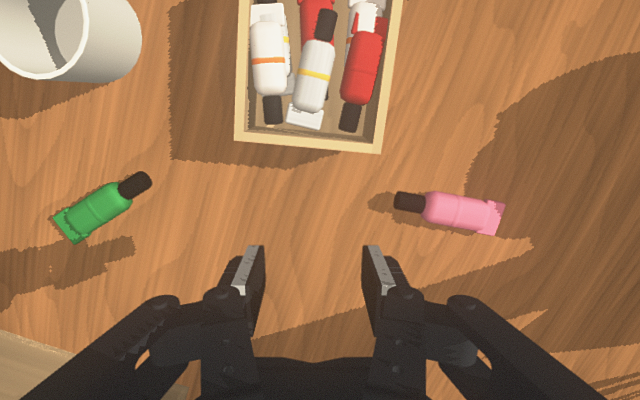

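The wrist view shows the box's rear rim edge from (235,141) to (381,154). The fingers have clear space behind it.

```bash
python3 - <<'E'
from h import *
import pickle; m=pickle.load(open('w5.pkl','rb'))
P=rk(plane(m,[(235,141),(381,154)],60)); d=P[0]-P[1]; print(P,np.linalg.norm(d),"yaw",np.arctan2(d[1],d[0]),"c",P.mean(0)-[0,65])
E
```

```text
[[ 58.9 306.2]
 [-50.4 305.5]] 109.30224151406959 yaw 0.006404304023618306 c [  4.25 240.85]
```

Call:
move_arm(
  fingers=[45,45,45,45,45,45,45],
  travel=[
    [-1,-4,45],
    [-1,-4,90],
    [-1,-4,125],
    [-1,-4,143],
    [-1,-4,151],
    [-1,-4,151],
    [-1,-4,151],
  ],
  dr=[
    [0,0,0.1],
    [0,0,0.1],
    [0,0,0.1],
    [0,0,0.1],
    [0,0,0.1],
    [0,0,0.1],
    [0,0,0.1],
  ],
)

```text
clock: 12.45
position: [440.2, 245.4, 191.3]
ee_rot: [0.788, -0.615, 0.0, -0.0]
contact_force: [0.7, 0.1, 0.9]
gripper_width: 45.1
grasp_force: 0.0
```

```bash
python3 - <<'E'
from h import *
go(435.9,242.6,188,.236-np.pi/2); print(rk(arm.read_state()["position"]))
E
```

```text
travel [1.6, 4.9, 3.3] dr [-0.0, 0.0, 0.009] at [440.2 245.4 191.3] yaw -1.326 clock 12.45 F [0.7 0.1 0.9] w 45.1
[  4.8 346.4]
```

Call:
move_arm(
  fingers=[45,45,45,45,45,45,45,45,45,45],
  travel=[
    [5,3,4],
    [12,3,4],
    [20,3,4],
    [28,3,4],
    [36,3,4],
    [46,3,4],
    [56,3,4],
    [66,3,4],
    [76,3,4],
    [84,3,4],
  ],
  dr=[
    [0,0,0.009],
    [0,0,0.009],
    [0,0,0.009],
    [0,0,0.009],
    [0,0,0.009],
    [0,0,0.009],
    [0,0,0.009],
    [0,0,0.009],
    [0,0,0.009],
    [0,0,0.009],
  ],
)

```text
clock: 13.45
position: [457.7, 162.2, 186.8]
ee_rot: [0.785, -0.619, 0.0, -0.0]
contact_force: [-1.3, 4.2, 2.2]
gripper_width: 44.9
grasp_force: 0.0
```

```bash
python3 - <<'E'
from h import *
go(435.9,242.6,188,.236-np.pi/2); print(rk(arm.read_state()["position"]))
t=arm.get_image('top')
cv2.imwrite('pics/top6.png',cv2.resize(t[110:230,210:370,::-1],(800,600),interpolation=cv2.INTER_CUBIC))
E
```

```text
travel [-83.3, 2.6, -1.2] dr [-0.0, 0.0, -0.001] at [457.7 162.2 186.8] yaw -1.336 clock 13.45 F [-1.3  4.2  2.2] w 44.9
[  2.4 261.5]
```

View pics/top6.png

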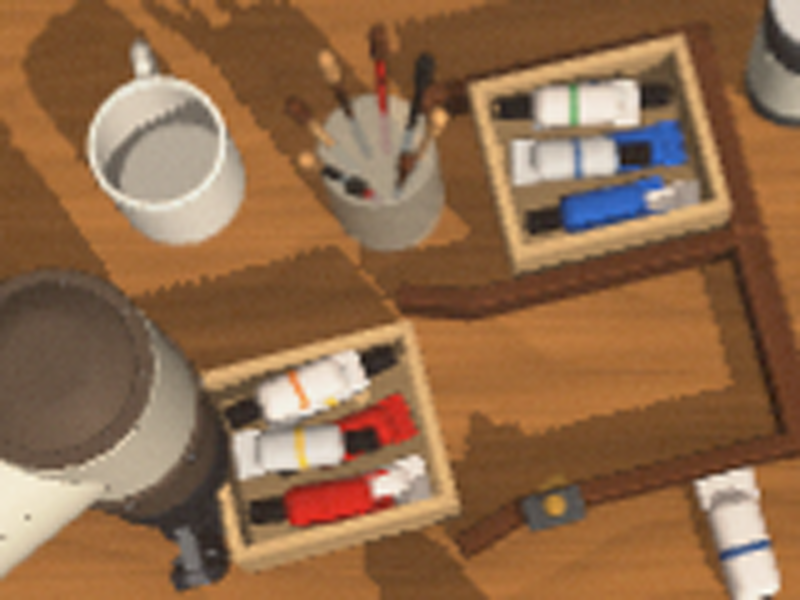

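The box front is in the flared mouth and square to it, with front corners at crop (407,322) and (458,505). I'll push on slowly.

Call:
move_arm(
  fingers=[45,45,45,45,45,45,45,45,45,45],
  travel=[
    [5,0,0],
    [10,0,0],
    [15,0,0],
    [20,0,0],
    [25,0,0],
    [30,0,0],
    [35,0,0],
    [40,0,0],
    [45,0,0],
    [50,0,0],
  ],
  dr=[
    [0,0,0],
    [0,0,0],
    [0,0,0],
    [0,0,0],
    [0,0,0],
    [0,0,0],
    [0,0,0],
    [0,0,0],
    [0,0,0],
    [0,0,0],
  ],
)

```text
clock: 14.5
position: [469.6, 114.4, 186.9]
ee_rot: [0.785, -0.619, 0.0, -0.001]
contact_force: [0.6, 6.5, -1.4]
gripper_width: 44.9
grasp_force: 0.0
```

Call:
move_arm(
  fingers=[45,45,45,45,45,45,45,45],
  travel=[
    [4,0,0],
    [8,0,0],
    [12,0,0],
    [16,0,0],
    [20,0,0],
    [24,0,0],
    [28,0,0],
    [32,0,0],
  ],
  dr=[
    [0,0,0],
    [0,0,0],
    [0,0,0],
    [0,0,0],
    [0,0,0],
    [0,0,0],
    [0,0,0],
    [0,0,0],
  ],
)

```text
clock: 15.3
position: [477.5, 84.0, 187.3]
ee_rot: [0.785, -0.619, 0.001, -0.002]
contact_force: [-0.7, 7.4, -0.4]
gripper_width: 45.0
grasp_force: 0.0
```

```bash
python3 - <<'E'
from h import *
go(435.9,242.6,188,.236-np.pi/2); print(rk(arm.read_state()["position"]))
t=arm.get_image('top')
cv2.imwrite('pics/top7.png',cv2.resize(t[110:230,210:370,::-1],(800,600),interpolation=cv2.INTER_CUBIC))
E
```

```text
travel [-163.9, 3.4, -0.5] dr [-0.004, 0.001, 0.0] at [477.5  84.  187.3] yaw -1.335 clock 15.3 F [-0.7  7.4 -0.4] w 45.0
[  3.4 180.9]
```

Call:
move_arm(
  fingers=[45,45,45,45,45,45,45,45,45,45],
  travel=[
    [5,0,0],
    [10,0,0],
    [15,0,0],
    [20,0,0],
    [25,0,0],
    [30,0,0],
    [35,0,0],
    [40,0,0],
    [45,0,0],
    [50,0,0],
  ],
  dr=[
    [0,0,0],
    [0,0,0],
    [0,0,0],
    [0,0,0],
    [0,0,0],
    [0,0,0],
    [0,0,0],
    [0,0,0],
    [0,0,0],
    [0,0,0],
  ],
)

```text
clock: 16.35
position: [489.0, 35.2, 187.1]
ee_rot: [0.785, -0.619, 0.001, -0.001]
contact_force: [0.5, 7.7, -0.4]
gripper_width: 45.2
grasp_force: 0.0
```

Call:
move_arm(
  fingers=[45,45,45,45,45,45,45,45,45,45],
  travel=[
    [4,0,0],
    [8,0,0],
    [12,0,0],
    [16,0,0],
    [20,0,0],
    [24,0,0],
    [28,0,0],
    [32,0,0],
    [36,0,0],
    [40,0,0],
  ],
  dr=[
    [0,0,0],
    [0,0,0],
    [0,0,0],
    [0,0,0],
    [0,0,0],
    [0,0,0],
    [0,0,0],
    [0,0,0],
    [0,0,0],
    [0,0,0],
  ],
)

```text
clock: 17.35
position: [498.4, -3.8, 187.2]
ee_rot: [0.785, -0.619, 0.001, -0.002]
contact_force: [1.0, 6.3, -0.8]
gripper_width: 45.0
grasp_force: 0.0
```

```bash
python3 - <<'E'
from h import *
print(rk(arm.read_state()["position"]))
t=arm.get_image('top'); save('top8',t)
# pale plywood mask corners of the box rim
E
```

```text
[ 3.2 90.6]
```

Call:
move_arm(
  fingers=[45,45,45,45,45,45,45,45],
  travel=[
    [2,0,0],
    [4,0,0],
    [6,0,0],
    [8,0,0],
    [10,0,0],
    [12,0,0],
    [13,0,0],
    [14,0,0],
  ],
  dr=[
    [0,0,0],
    [0,0,0],
    [0,0,0],
    [0,0,0],
    [0,0,0],
    [0,0,0],
    [0,0,0],
    [0,0,0],
  ],
)

```text
clock: 18.2
position: [501.0, -17.4, 187.1]
ee_rot: [0.785, -0.62, 0.0, -0.001]
contact_force: [-0.6, 7.5, 0.4]
gripper_width: 44.8
grasp_force: 0.0
```

Call:
move_arm(
  fingers=[45,45,45,45],
  travel=[
    [0.7,0,0],
    [1.4,0,0],
    [2,0,0],
    [2,0,0],
  ],
  dr=[
    [0,0,0],
    [0,0,0],
    [0,0,0],
    [0,0,0],
  ],
)

```text
clock: 18.6
position: [501.5, -19.4, 187.0]
ee_rot: [0.785, -0.62, 0.0, -0.001]
contact_force: [-0.4, 6.8, 0.5]
gripper_width: 45.2
grasp_force: 0.0
```

Call:
move_arm(
  fingers=[45,45,45,45,45],
  travel=[
    [0.6,0,0],
    [1.2,0,0],
    [1.8,0,0],
    [2.4,0,0],
    [3,0,0],
  ],
  dr=[
    [0,0,0],
    [0,0,0],
    [0,0,0],
    [0,0,0],
    [0,0,0],
  ],
)

```text
clock: 19.1
position: [502.2, -22.2, 187.1]
ee_rot: [0.785, -0.62, 0.0, -0.001]
contact_force: [-0.8, 7.0, 1.7]
gripper_width: 44.9
grasp_force: 0.0
```

Call:
move_arm(
  fingers=[45,45,45,45],
  travel=[
    [0.6,0,0],
    [1.2,0,0],
    [1.8,0,0],
    [2,0,0],
  ],
  dr=[
    [0,0,0],
    [0,0,0],
    [0,0,0],
    [0,0,0],
  ],
)

```text
clock: 19.5
position: [502.7, -24.5, 187.0]
ee_rot: [0.785, -0.619, 0.0, -0.0]
contact_force: [0.1, 4.2, 0.9]
gripper_width: 45.1
grasp_force: 0.0
```

Call:
move_arm(
  fingers=[45,45,45,45],
  travel=[
    [0.5,0,0],
    [1,0,0],
    [1.5,0,0],
    [1.5,0,0],
  ],
  dr=[
    [0,0,0],
    [0,0,0],
    [0,0,0],
    [0,0,0],
  ],
)

```text
clock: 19.9
position: [502.4, -26.3, 186.6]
ee_rot: [0.785, -0.62, -0.0, 0.0]
contact_force: [-1.1, 3.8, 1.5]
gripper_width: 45.0
grasp_force: 0.0
```

```bash
python3 - <<'E'
from h import *
s=arm.read_state(); print(rk(s["position"]),s["contact_force"].round(1))
m=arm.camera_model('top'); a=cv2.imread('pics/top0.png'); b=arm.get_image('top')[:,:,::-1]; cv2.imwrite('pics/top9.png',b)
# brass knob pixels
for i in (a,b):
    h=cv2.cvtColor(i,cv2.COLOR_BGR2HSV)[195:225,300:340].astype(int)
    k=(h[...,1]>130)&(h[...,2]>165)&(h[...,0]>17)&(h[...,0]<24)
    ys,xs=np.nonzero(k); print(len(xs), rk(plane(m,[(xs.mean()+300,ys.mean()+195)],58)) if len(xs) else "", list(zip(xs+300,ys+195))[:12])
E
```

```text
[ 1.8 67.8] [-1.1  3.8  1.5]
9 [[-65.4  64.4]] [(np.int64(320), np.int64(209)), (np.int64(320), np.int64(210)), (np.int64(321), np.int64(210)), (np.int64(322), np.int64(210)), (np.int64(320), np.int64(211)), (np.int64(321), np.int64(211)), (np.int64(322), np.int64(211)), (np.int64(320), np.int64(212)), (np.int64(321), np.int64(212))]
8 [[-65.6  64.8]] [(np.int64(320), np.int64(209)), (np.int64(320), np.int64(210)), (np.int64(321), np.int64(210)), (np.int64(320), np.int64(211)), (np.int64(321), np.int64(211)), (np.int64(322), np.int64(211)), (np.int64(320), np.int64(212)), (np.int64(321), np.int64(212))]
```

Call:
move_arm(
  fingers=[45,45,45,45],
  travel=[
    [0.5,0,0],
    [1,0,0],
    [1.5,0,0],
    [1.5,0,0],
  ],
  dr=[
    [0,0,0],
    [0,0,0],
    [0,0,0],
    [0,0,0],
  ],
)

```text
clock: 20.35
position: [502.5, -27.7, 186.5]
ee_rot: [0.785, -0.62, -0.001, 0.001]
contact_force: [-2.2, 4.2, 1.1]
gripper_width: 44.9
grasp_force: 0.0
```

```bash
python3 - <<'E'
from h import *
s=arm.read_state(); print(rk(s["position"]),s["contact_force"].round(1))
m=arm.camera_model('top')
for i in (cv2.imread('pics/top8.png'),arm.get_image('top')[:,:,::-1]):
    h=cv2.cvtColor(i,cv2.COLOR_BGR2HSV)[195:225,300:340].astype(int)
    k=(h[...,1]>130)&(h[...,2]>165)&(h[...,0]>17)&(h[...,0]<24)
    ys,xs=np.nonzero(k); print(len(xs), rk(plane(m,[(xs.mean()+300,ys.mean()+195)],58)) if len(xs) else "")
E
```

```text
[ 1.6 66.4] [-2.2  4.2  1.1]
8 [[-68.8  65. ]]
8 [[-65.   64.3]]
```

Call:
move_arm(
  fingers=[45,45,45,45],
  travel=[
    [0.7,0,0],
    [1.4,0,0],
    [2,0,0],
    [2,0,0],
  ],
  dr=[
    [0,0,0],
    [0,0,0],
    [0,0,0],
    [0,0,0],
  ],
)

```text
clock: 20.8
position: [503.2, -28.6, 186.5]
ee_rot: [0.785, -0.62, -0.001, -0.0]
contact_force: [-3.4, 11.3, 1.9]
gripper_width: 45.1
grasp_force: 0.0
```

```bash
python3 - <<'E'
from h import *
s=arm.read_state(); print(rk(s["position"]),s["contact_force"].round(1))
i=arm.get_image('top')[:,:,::-1]; m=arm.camera_model('top')
# front inner-edge profile: plywood colour along rack y at z=60, x lines
h=cv2.cvtColor(i,cv2.COLOR_BGR2HSV)
from h import *
T=np.array(m["pose"]);K=np.array(m["intrinsics"])
def proj(P):
    q=(np.asarray(P)-T[:3,3])@T[:3,:3]; r=np.c_[q[:,0]/-q[:,2],-q[:,1]/-q[:,2]]
    return (r*(1+m["k1"]*(r**2).sum(1,keepdims=True)))@K[:2,:2].T+K[:2,2]
o=np.array([516.5,-92.7]);X=np.array([.972,.2334]);Y=np.array([-.2334,.972])
for x in(-30,0,30):
    ys=np.arange(-90,-54,3); uv=proj([[*(o+x*X+y*Y),60] for y in ys])
    v=cv2.remap(i.copy(),uv[:,0].astype('f4').reshape(1,-1),uv[:,1].astype('f4').reshape(1,-1),1)[0]
    print(x,list(zip(ys.tolist(),v[:,1].tolist())))
E
```

```text
[ 2.1 65.4] [-3.4 11.3  1.9]
-30 [(-90, 69), (-87, 61), (-84, 61), (-81, 67), (-78, 111), (-75, 165), (-72, 150), (-69, 96), (-66, 70), (-63, 92), (-60, 162), (-57, 166)]
0 [(-90, 63), (-87, 60), (-84, 62), (-81, 66), (-78, 127), (-75, 161), (-72, 138), (-69, 89), (-66, 67), (-63, 55), (-60, 43), (-57, 44)]
30 [(-90, 58), (-87, 58), (-84, 63), (-81, 65), (-78, 137), (-75, 168), (-72, 135), (-69, 83), (-66, 71), (-63, 91), (-60, 112), (-57, 113)]
```

Call:
move_arm(
  fingers=[45,45,45,45,45,45],
  travel=[
    [0.4,0,0],
    [0.8,0,0],
    [1.2,0,0],
    [1.5,0,0],
    [1.5,0,0],
    [1.5,0,0],
  ],
  dr=[
    [0,0,0],
    [0,0,0],
    [0,0,0],
    [0,0,0],
    [0,0,0],
    [0,0,0],
  ],
)

```text
clock: 21.45
position: [503.5, -29.0, 186.6]
ee_rot: [0.785, -0.62, -0.001, -0.001]
contact_force: [-4.8, 18.9, 3.0]
gripper_width: 45.2
grasp_force: 0.0
```

Call:
move_arm(
  fingers=[45,45,45,45,45,45,45,45,45,45],
  travel=[
    [-5,0,0],
    [-20,0,0],
    [-45,0,0],
    [-75,0,0],
    [-110,0,0],
    [-110,0,-40],
    [-110,0,-80],
    [-140,0,-120],
    [-180,0,-150],
    [-180,0,-150],
  ],
  dr=[
    [0,0,0],
    [0,0,0],
    [0,0,0],
    [0,0,0],
    [0,0,0],
    [0,0,0],
    [0,0,0],
    [0,0,0],
    [0,0,0],
    [0,0,0],
  ],
)

```text
clock: 22.45
position: [462.9, 146.9, 341.6]
ee_rot: [0.787, -0.617, 0.002, -0.005]
contact_force: [0.9, 0.3, 1.0]
gripper_width: 45.1
grasp_force: 0.0
```

```bash
python3 - <<'E'
from h import *
s=arm.read_state(); print(rk(s["position"]),s["contact_force"].round(1))
i=np.ascontiguousarray(arm.get_image('top')[:,:,::-1]); m=arm.camera_model('top'); cv2.imwrite('pics/top11.png',i)
h=cv2.cvtColor(i,cv2.COLOR_BGR2HSV)[195:225,300:340].astype(int)
k=(h[...,1]>130)&(h[...,2]>165)&(h[...,0]>17)&(h[...,0]<24)
ys,xs=np.nonzero(k); print("knob",len(xs), rk(plane(m,[(xs.mean()+300,ys.mean()+195)],58)))
T=np.array(m["pose"]);K=np.array(m["intrinsics"])
def proj(P):
    q=(np.asarray(P)-T[:3,3])@T[:3,:3]; r=np.c_[q[:,0]/-q[:,2],-q[:,1]/-q[:,2]]
    return (r*(1+m["k1"]*(r**2).sum(1,keepdims=True)))@K[:2,:2].T+K[:2,2]
o=np.array([516.5,-92.7]);X=np.array([.972,.2334]);Y=np.array([-.2334,.972])
def prof(n,pts):
    uv=proj([[*(o+x*X+y*Y),60] for x,y in pts]).astype('f4'); v=cv2.remap(i,uv[:,:1].T.copy(),uv[:,1:].T.copy(),1)[0]; print(n,v[:,1].tolist())
for x in(-30,30): prof(f"front x{x} y-90..-60",[(x,y) for y in range(-90,-59,3)]); prof(f"rear x{x} y40..70",[(x,y) for y in range(40,71,3)])
for y in(-50,30): prof(f"+x side y{y} x40..70",[(x,y) for x in range(40,71,3)]); prof(f"-x side y{y} x-40..-70",[(x,y) for x in range(-40,-71,-3)])
E
```

```text
[  3.8 245.4] [0.9 0.3 1. ]
knob 9 [[-64.8  64.5]]
front x-30 y-90..-60 [67, 60, 61, 71, 116, 167, 152, 94, 70, 96, 165]
rear x-30 y40..70 [85, 117, 163, 172, 127, 82, 71, 72, 74, 73, 73]
front x30 y-90..-60 [61, 57, 64, 65, 145, 171, 135, 84, 68, 91, 114]
rear x30 y40..70 [90, 130, 164, 155, 112, 83, 79, 78, 78, 74, 75]
+x side y-50 x40..70 [43, 37, 37, 64, 123, 165, 176, 122, 61, 66, 78]
-x side y-50 x-40..-70 [147, 171, 179, 158, 131, 88, 59, 57, 60, 66, 54]
+x side y30 x40..70 [66, 82, 78, 78, 117, 155, 167, 124, 63, 55, 71]
-x side y30 x-40..-70 [136, 165, 167, 140, 110, 73, 57, 59, 60, 69, 51]
```

```bash
python3 -c "
from h import *
print(arm.job_done())"
```

```text
the job is handed in; nothing more can be done
None
```

I dropped the dried-up tube in the waste crate, then slid the box home against the stop (about 19 N on the last push). The last top picture shows the brass catch out behind it. I handed the job in at about 22.5 s, and no verdict came back.

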